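# Unlock and open the market stall's cash drawer

## Robot

A 6-joint arm with a two-finger parallel gripper is mounted at the origin on the work surface. World frame = base frame: x ahead of the robot, y to its left, z up, the work surface at z = 0. Lengths are in m, angles in rad, forces in N, time in s.
With the tool pointing down it reaches from about 0.4 to 0.825 m from the base axis. Payload 7 kg.
Tool frame: the origin (TCP) lies on the centre line of the jaws, within the pads' length; the fingertips stand 17 mm ahead of it and the grasp point (between the pads) lies 2 mm behind it; z points along the fingers, y is the direction in which the jaws open and shut (so a half turn about z gives the same grasp; the last joint's range is limited). The gripper opens to 85 mm and grips with 20 to 120 N. Pads are 22 mm wide; open, the fingers measure 114 mm over their backs; the gripper's body (76 mm by 85 mm) begins 54 mm behind the grasp point. The pads swing forward as they close: fully open they stand 13 mm farther back than shut.
Start: joints at [1.432, 0.359, 0.012, 0, -1.224, -0.288], TCP at [0.279, 0.614, 0.248] pointing down, gripper open.
Joint ranges: [-3.07, 3.07], [-1.43, 2.12], [-1.02, 1.25], [-3.03, 1.67], [-3.05, -0], [-3.03, 3.03]. Speed limits (rad/s): [2.39, 2.39, 3.01, 3.14, 3.14, 3.14].

## Interface

Orientations are given as a rotation vector (axis times angle).
In Python, from cell import arm, eyes, ticket, finder gives the robot as it stands.
- The arm moves only by the tool move_arm, never from a script. Its argument "commands" is a list that holds one entry, the list of rows, each a list of 4 numbers: the shift along the world's x, y, z in cm, then the turn about the world's z in rad. A call has 1 to 10 rows; each row is the pose to reach, as a shift and turn from the pose measured when the call began; what a row does not reach only later rows make up. A row lasts 1/10 s, in which the tool goes at most 50 mm and 8.59 degrees, less where a joint would pass 70% of its speed; a pose out of reach is approached as far as the arm can. A call with a gripper value outside its range is refused whole. "fingers" is the opening in per cent of the stroke, from 0 (shut) to 100 (fully open), set as the call begins (left out, the last holds). The fingers move at their own pace and stop on an object; "force" is the grip in N (left out, the last holds). Time passes only in rows, so rows that repeat a pose let the fingers close. It gives the time, the measured TCP pose, the force and the opening at its end, in the units of the state.
- arm.observe(): the state, without advancing time (a new reading comes with each control period).
- eyes.get_image(name): name is "scene" or "top"; returns a dict with "color" (420x560x3 uint8, blue, green, red), "fx", "fy", "cx", "cy" (pixels), "extrinsics" (4x4, takes a point from camera to world coordinates). Camera axes: x right, y up, looking along -z (the intrinsics and any distortion apply to the point x, -y, -z); pixel columns grow to the right and rows downward; lengths in m; the calibration is good to about 2 mm. A picture is of the moment at which its call begins. There is no depth.
- ticket.close_job(): hands the job in, once; it reports no verdict.
Trained networks look in a picture, given as the dict that the camera call returned (one of the last four; its "shot" number tells which), for a name from the list of things; names that differ only in an ending like _2 or _b are one class to them, and where a whole thing is asked for, a point or a joint stands for the part that bears it (a point fixed in the world has none). Each returns a list of dicts, best first, with "score" (0 to 1); they miss things now and then, are a little off and sometimes report something else, mostly with a low value. They report only what shows in the picture. A call takes as long as a camera call.
- finder.find_in(thing, picture): "rect" ([left, top, width, height] in pixels, round what is visible of it).
The state is a dict: "time": time; "joint_positions": joint angles; "joint_vel": joint speeds; "effort": joint torques, N m; "ee_pos": TCP position; "orientation": TCP orientation; "force": force on the tool from outside, world axes, zero at the start; "torque": the same for the moment, N m; "finger_gap": finger opening in m.
Only numpy, scipy, OpenCV 4.12 (cv2) and the standard library are available. Lean on these libraries where they do the work, as an engineer would, in place of code of your own. Each camera call takes 0.05 s, during which the arm holds its last target.

## Task

The cash drawer is locked: press its red lock button so that it pops up and stays up, and check that it did (each full press switches it between up and down). Then pull the drawer about 10 cm out by its handle and leave it open and unlocked, without disturbing the mug, the jar or the clock.

Things in the scene. Friction and masses are not known exactly. Their poses are not given: they have to be found in the camera images.
- till: Green steel cash drawer unit on the counter, fixed in place: 220 mm deep (its x), 300 mm wide (its y), 120 mm high. Origin at the centre of its underside; its front, with the drawer and handle, faces its own -x. The lock button stands on its top near the front right corner, 50 mm towards -x and 95 mm towards -y from the origin, in a dark collar 50 mm across and 4 mm high.
- lock_button (a joint): Height of the push-push lock button over its locked position, m. 0: latched down, locked. About 0.014: popped up, unlocked. From either state, pressing it to 5 mm or more below the locked position (hard stop at 8 mm, -0.008) and letting go changes the state; a shallower press does not. Spring: up to 4.5 N pressed slowly (30 mm/s), a few N more if fast. It settles 0.3 s after letting go.
- lock_button_top (a point): Centre of the flat top face of the round red button, 36 mm across. Moves with the button: 15 mm above the till's top when locked, 29 mm when popped up (a yellow band, about 10 mm high, then shows below the red cap), 7 mm when pressed right in.
- drawer (a joint): How far the drawer is out, m: 0 shut, 0.14 its stop. It slides along the till's -x, with about 1.5 N of friction. While the lock button is down it cannot move more than 2 mm; once unlocked it stays where it is until pulled.
- drawer_handle (a point): Middle of the drawer's steel bar handle: a round bar 12 mm thick and 120 mm long, along the till's y, 95 mm above the counter, its centre line 48 mm in front of the drawer's face, held by a post at each end; 42 mm of clear gap between bar and face. Axes as the till's; moves with the drawer.
- mug: Blue mug, 76 mm across, 85 mm high, standing loose on the counter to one side of the till; origin at the centre of its underside, z up. A bystander.
- jar: Amber glass jar with a brass cap, 66 mm across, 90 mm high, standing loose on the counter to the other side of the till; origin at the centre of its underside, z up. A bystander.
- clock: Small brass table clock on a wooden foot 50 x 90 mm, 82 mm high, standing loose on the rear left of the till's top; origin at the centre of its underside, z up. A bystander.

How it is judged:
By the outcome, as a careful person would: the job done as asked, in the order asked, and still so for the second after the job is handed in, with the robot touching nothing.
It also fails if it takes over 42 s, if anything falls off the work surface, if the arm or the gripper's body presses on something with over 40 N, if the wrist force passes 120 N, or if a joint passes its speed limit or range.

## Working session

There is one attempt and no reset: what is moved stays moved. The work goes in short steps, Python scripts to look and compute and a tool call to move; the robot and the scene stay as the last step left them, time stands still between calls to the robot, and variables do not carry over. Pictures are saved under pics/ and viewed, and the job is handed in when it is done.

Besides the shell and the picture viewer there is one more tool, called after "Call:" in YAML: its name, and indented under it one key for each argument. move_arm: Moves the arm, as the interface text tells. Its arguments: {"type":"object","properties":{"commands":{"type":"array","items":{"type":"array","items":{"type":"array","items":{"type":"number"}}}},"fingers":{"type":"number"},"force":{"type":"number"}},"required":["commands"]}

```bash
mkdir -p pics; ls
python3 - <<'E'
from cell import arm, eyes, ticket, finder
import cv2
s=arm.observe(); print({k:s[k] for k in("time","ee_pos","orientation","force","finger_gap")})
for n in("scene","top"):
    p=eyes.get_image(n); cv2.imwrite(f"pics/{n}0.png",p["color"]); print(n,p["fx"],p["fy"],p["cx"],p["cy"],p["extrinsics"],[k for k in p])
    for t in("till","lock_button","drawer_handle","mug","jar","clock"):
        print(t,[(d["rect"],round(d["score"],2)) for d in finder.find_in(t,p)[:2]])
E
```

```text
pics
{'time': 0.0, 'ee_pos': array([0.27926919, 0.61404132, 0.24738084]), 'orientation': array([ 3.06871236e+00, -6.65141379e-01, -2.72518958e-04]), 'force': array([-0.57118722,  0.11097761,  0.34815857]), 'finger_gap': 0.08517526276988358}
scene 456.04488735902504 456.04488735902504 275.59177748724846 215.53817134622764 [[-0.90170714  0.33020725 -0.27908315  0.3152651 ]
 [-0.43203893 -0.66381364  0.61048653  0.70940072]
 [ 0.01632788  0.67105485  0.74122789  0.9413472 ]
 [ 0.          0.          0.          1.        ]] ['color', 'fx', 'fy', 'cx', 'cy', 'extrinsics', 'shot']
till [([183.8, 137.6, 143.1, 131.9], 0.64), ([249.1, 175.4, 70.9, 90.1], 0.61)]
lock_button [([284.9, 165.1, 12.4, 12.0], 0.6)]
drawer_handle [([246.9, 173.9, 75.0, 94.3], 0.9)]
mug [([209.0, 360.1, 41.1, 58.6], 0.92)]
jar [([358.8, 142.3, 29.7, 33.1], 0.98)]
clock [([198.6, 160.8, 35.1, 38.3], 0.93)]
top 515.4268137060778 515.4268137060778 281.1480316918519 211.56989700519958 [[ 0.02686327  0.99194589 -0.12378094  0.44872673]
 [-0.99952621  0.02479246 -0.01824002 -0.00832703]
 [-0.01502428  0.12421228  0.99214192  1.464289  ]
 [ 0.          0.          0.          1.        ]] ['color', 'fx', 'fy', 'cx', 'cy', 'extrinsics', 'shot']
till [([240.5, 122.3, 134.2, 119.6], 0.71)]
lock_button [([243.9, 120.6, 128.0, 118.6], 0.58), ([330.8, 192.2, 10.7, 11.5], 0.43)]
drawer_handle [([244.8, 197.7, 105.2, 42.3], 0.96), ([110.9, 227.6, 41.1, 27.2], 0.44)]
mug [([105.7, 226.5, 44.9, 28.0], 0.8)]
jar [([410.0, 252.3, 30.8, 24.0], 0.72)]
clock [([268.4, 127.3, 35.5, 26.7], 0.7)]
```

View pics/scene0.png

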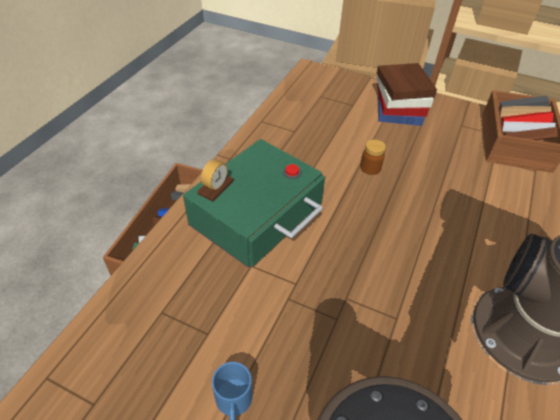

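View pics/top0.png

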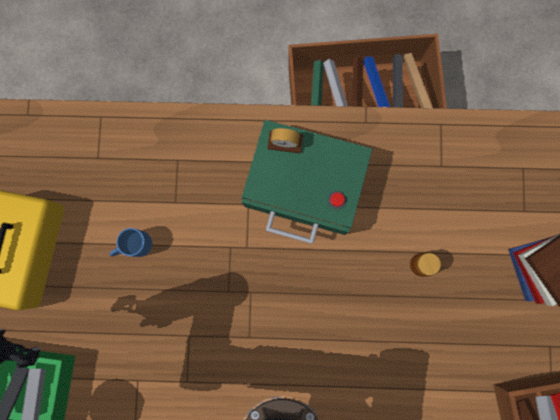

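The scene view shows the till near (255,200), with the button down at (291,170) and the handle at (299,218). The mug is at (232,388), the jar at (373,157) and the clock at (215,177). The top view shows the button at (337,199) and the handle from (268,228) to (316,240), with the till turned about -15°. Next I'll fit the till pose.

```bash
cat > h.py <<'E'
import numpy as np, cv2
def proj(p,P):
    E=p["extrinsics"];c=(np.atleast_2d(P)-E[:3,3])@E[:3,:3]
    return np.c_[p["cx"]+p["fx"]*c[:,0]/-c[:,2], p["cy"]-p["fy"]*c[:,1]/-c[:,2]]
def ray(p,u,v,z):
    E=p["extrinsics"];d=E[:3,:3]@np.array([(u-p["cx"])/p["fx"],-(v-p["cy"])/p["fy"],-1]);o=E[:3,3]
    return o+d*(z-o[2])/d[2]
def T(q,P):
    c,s=np.cos(q[2]),np.sin(q[2]);P=np.atleast_2d(P)
    return np.c_[q[0]+c*P[:,0]-s*P[:,1],q[1]+s*P[:,0]+c*P[:,1],P[:,2]]
def red(p,box):
    im=p["color"].astype(int);x0,y0,x1,y1=box
    m=(im[...,2]>130)&(im[...,1]<70)&(im[...,0]<70)
    mm=np.zeros_like(m);mm[y0:y1,x0:x1]=m[y0:y1,x0:x1]
    v,u=np.nonzero(mm);return u.mean(),v.mean(),len(u)
E
python3 - <<'E'
from cell import eyes
from h import *
from scipy.optimize import minimize
ps=[eyes.get_image(n) for n in("scene","top")]
rc=[red(ps[0],(270,150,310,190)),red(ps[1],(320,185,355,215))];print(rc)
for p,r in zip(ps,rc): print("button",ray(p,r[0],r[1],.135))
boxes=[(170,130,335,280),(235,110,380,245)]
ms=[]
for p,b in zip(ps,boxes):
    im=p["color"].astype(int);m=(im[...,1]>im[...,2]+20)&(im[...,1]>im[...,0]+5);mm=np.zeros(m.shape,np.uint8);mm[b[1]:b[3],b[0]:b[2]]=m[b[1]:b[3],b[0]:b[2]]
    n,l,st,_=cv2.connectedComponentsWithStats(mm);k=1+st[1:,4].argmax();mm=(l==k).astype(np.uint8)
    c=cv2.findContours(mm,0,2)[0];h=cv2.convexHull(max(c,key=cv2.contourArea));ms.append(h[:,0].astype(float)); 
box=np.array([[x,y,z] for x in(-.11,.11) for y in(-.15,.15) for z in(0,.12)])
def cost(q):
    e=0
    for p,h,r in zip(ps,ms,rc):
        hh=cv2.convexHull(proj(p,T(q,box)).astype(np.float32))
        d=[cv2.pointPolygonTest(hh,(float(a),float(b)),True) for a,b in h]
        e+=np.sum(np.minimum(np.abs(d),4)**2)/len(d)
        # hull vertices vs contour
        hc=h.astype(np.float32).reshape(-1,1,2)
        d=[cv2.pointPolygonTest(hc,(float(a),float(b)),True) for a,b in hh[:,0]]
        e+=np.mean(np.minimum(np.abs(d),4)**2)
        e+=np.sum((proj(p,T(q,[[-.05,-.095,.133]]))[0]-r[:2])**2)
    return e
best=min((minimize(cost,[.56,-.06,y],method="Nelder-Mead",options=dict(xatol=1e-5,fatol=1e-5,maxiter=800)) for y in(-.15,-.25,-.35)),key=lambda r:r.fun)
q=best.x;print(q,best.fun);np.save("q.npy",q)
print("btn",T(q,[[-.05,-.095,.135]]),"handle",T(q,[[-.158,0,.095]]))
for t,p,uv,z in(("mug",ps[1],(132,242),.085),("jar",ps[1],(428,264),.09),("clock",ps[1],(286,140),.16)): print(t,ray(p,*uv,z))
for n,p in zip(("scene","top"),ps):
    im=p["color"].copy()
    for a in proj(p,T(q,np.r_[box,[[-.05,-.095,.135],[-.158,-.06,.095],[-.158,.06,.095]]])): cv2.circle(im,tuple(int(round(x)) for x in a),1,(255,0,255),-1)
    x,y=(170,120) if n=="scene" else(230,100)
    cv2.imwrite(f"pics/{n}1.png",cv2.resize(im[y:y+160,x:x+200],None,fx=3,fy=3))
E
```

```text
[(np.float64(291.8181818181818), np.float64(169.95867768595042), 121), (np.float64(336.8581081081081), np.float64(199.0), 148)]
button [ 0.65045876 -0.11924331  0.135     ]
button [ 0.65115895 -0.12799414  0.135     ]
[ 0.7221566  -0.04708265 -0.24809846] 11.2333881127628
btn [[ 0.65035924 -0.1268958   0.135     ]] handle [[ 0.56899438 -0.008284    0.095     ]]
mug [0.52834712 0.4158119  0.085     ]
jar [ 0.49031015 -0.37477442  0.09      ]
clock [0.79889348 0.00809111 0.16      ]
```

View pics/scene1.png

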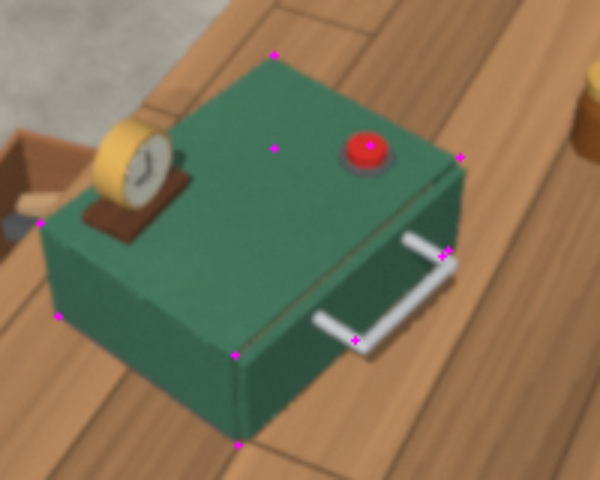

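View pics/top1.png

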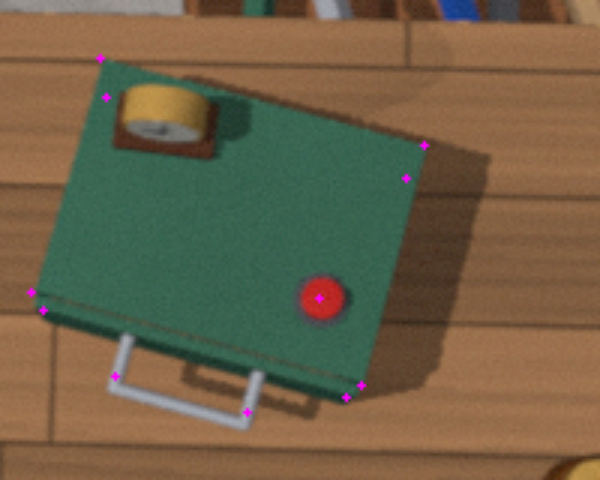

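The model's handle projects about 1 cm too close to the till, probably because of the drawer's front panel, so I'll measure the handle directly.

Run:
```python
from cell import eyes,arm
from h import *
ps={n:eyes.get_image(n) for n in("scene","top")}
q=np.load("q.npy")
def inv(P): 
    c,s=np.cos(q[2]),np.sin(q[2]);d=P[:2]-q[:2];return np.round([c*d[0]+s*d[1],-s*d[0]+c*d[1]],4)
for n,ends in(("top",[(113,387),(247,424)]),("scene",[(366,347),(452,264)])):
    x,y=(170,120) if n=="scene" else(230,100)
    e=[ray(ps[n],u/3+x,v/3+y,.097) for u,v in ends];m=(e[0]+e[1])/2;d=e[0]-e[1]
    print(n,e,m,inv(m),np.linalg.norm(d),"yaw",np.arctan2(-d[0],d[1]))
# bar triangulation w/o height
import itertools
for k,(ut,us) in enumerate([((113,387),(366,347)),((247,424),(452,264))]):
    A=[];b=[]
    for n,(u,v) in(("top",ut),("scene",us)):
        x,y=(170,120) if n=="scene" else(230,100)
        p=ps[n];o=p["extrinsics"][:3,3];d=ray(p,u/3+x,v/3+y,0)-o;d/=np.linalg.norm(d);M=np.eye(3)-np.outer(d,d);A.append(M);b.append(M@o)
    P=np.linalg.lstsq(np.vstack(A),np.hstack(b),rcond=None)[0];print("tri",P)
```

```text
top [array([0.57164325, 0.05145366, 0.097     ]), array([ 0.54185402, -0.06801881,  0.097     ])] [ 0.55674863 -0.00828257  0.097     ] [-0.1699 -0.003 ] 0.12313029867739857 yaw -0.24435711175500593
scene [array([0.56965255, 0.05527101, 0.097     ]), array([ 0.54175165, -0.06035327,  0.097     ])] [ 0.5557021  -0.00254113  0.097     ] [-0.1723  0.0023] 0.11894297970206175 yaw -0.23678003227841773
tri [0.5716145  0.05154607 0.09208356]
tri [ 0.54322152 -0.0682086   0.08853698]
```

Call:
move_arm:
  commands:
    - [[2,-4,0,-0.07],[4,-8,0,-0.15],[6,-12,0,-0.22],[8,-16,0,-0.3],[10,-20,0,-0.37],[12,-24,0,-0.45],[14,-28,0,-0.52],[16,-32,0,-0.6],[18,-36,0,-0.67],[20,-40,0,-0.75]]
  fingers: 0
  force: 20

```text
time: 1.9
ee_pos: [0.48, 0.2128, 0.2488]
orientation: [-2.61, 1.747, -0.0]
force: [0.7, 0.6, 0.2]
finger_gap: -0.0003
```

Call:
move_arm:
  commands:
    - [[2,-4,0,-0.08],[4,-8,0,-0.16],[6,-12,0,-0.24],[8,-16,0,-0.32],[10,-20,0,-0.4],[12,-24,-1,-0.48],[14,-28,-2,-0.56],[16,-32,-3,-0.63],[17,-33.8,-4,-0.63],[17,-33.8,-5,-0.63]]

```text
time: 2.9
ee_pos: [0.6507, -0.128, 0.1974]
orientation: [1.937, -2.473, 0.001]
force: [-0.7, 0.8, -0.6]
finger_gap: -0.0001
```

Call:
move_arm:
  commands:
    - [[0,0,0,0]]

```text
time: 3.0
ee_pos: [0.6497, -0.1283, 0.1955]
orientation: [1.934, -2.473, -0.003]
force: [-0.5, 0.4, -0.3]
finger_gap: 0.0001
```

Run:
```python
from cell import eyes,arm
from h import *
s=arm.observe();print(s["time"],s["ee_pos"],s["orientation"],s["force"],s["joint_vel"])
a=[]
for n in("scene","top"):
    p=eyes.get_image(n);x,y=(170,120) if n=="scene" else(230,100)
    im=p["color"].copy();u=proj(p,s["ee_pos"]-[0,0,.017])[0];cv2.circle(im,tuple(int(round(i)) for i in u),1,(255,0,255),-1)
    a.append(cv2.resize(im[y:y+160,x:x+200],None,fx=2,fy=2))
cv2.imwrite("pics/a2.png",np.hstack(a))
```

```text
3.0 [ 0.64971002 -0.12825693  0.19554191] [ 1.93435232 -2.47258762 -0.00260394] [-0.48634669  0.42439599 -0.34503609] [-0.0234481   0.00529877  0.03014588  0.01447535 -0.01217125  0.00872578]
```

View pics/a2.png

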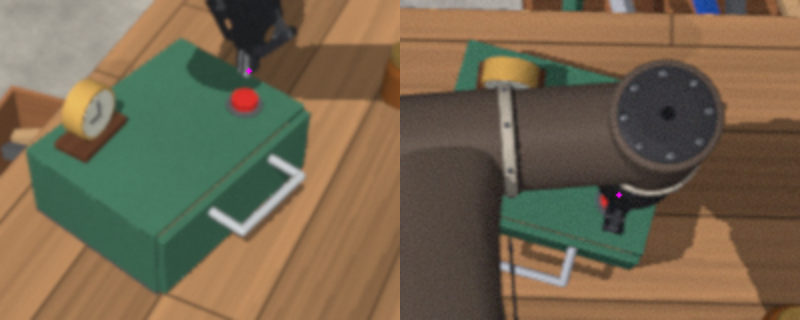

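Call:
move_arm:
  commands:
    - [[0,0.3,-1,0],[0,0.3,-2,0],[0,0.3,-3,0],[0,0.3,-3.5,0],[0,0.3,-3.9,0],[0,0.3,-4.2,0],[0,0.3,-4.5,0],[0,0.3,-4.8,0],[0,0.3,-5.0,0],[0,0.3,-5.0,0]]

```text
time: 4.1
ee_pos: [0.6505, -0.1247, 0.1475]
orientation: [1.937, -2.473, 0.001]
force: [-0.7, 0.6, 3.0]
finger_gap: -0.0001
```

Call:
move_arm:
  commands:
    - [[0,0,-0.2,0],[0,0,-0.25,0],[0,0,-0.25,0]]

```text
time: 4.4
ee_pos: [0.6506, -0.1248, 0.1451]
orientation: [1.938, -2.473, 0.001]
force: [-1.1, -0.0, 3.1]
finger_gap: -0.0
```

Call:
move_arm:
  commands:
    - [[0,0,-0.1,0],[0,0,-0.1,0]]

```text
time: 4.6
ee_pos: [0.6506, -0.1247, 0.1443]
orientation: [1.938, -2.473, 0.001]
force: [-2.2, 1.0, 4.3]
finger_gap: 0.0002
```

Call:
move_arm:
  commands:
    - [[0,0,0.5,0],[0,0,1.5,0],[0,0,3,0],[0,0,5,0],[0,0,7,0],[-2,2.4,7,0],[-4.5,5.5,7,0],[-7,8.5,7,0],[-9.4,11.9,7,0],[-9.4,11.9,7,0]]
  fingers: 45

```text
time: 5.6
ee_pos: [0.5545, -0.0031, 0.2155]
orientation: [-1.94, 2.469, -0.001]
force: [1.3, -0.0, 0.2]
finger_gap: 0.0382
```

```bash
cat > look.py <<'E'
from cell import eyes,arm,finder
from h import *
import sys
s=arm.observe();print(s["time"],s["ee_pos"],s["orientation"],s["force"],s["finger_gap"])
a=[]
for n in("scene","top"):
    p=eyes.get_image(n);x,y=(170,120) if n=="scene" else(230,100)
    if n=="scene":
        print(red(p,(270,140,315,190)))
    im=p["color"].copy()
    u=proj(p,s["ee_pos"]-[0,0,.010])[0];cv2.circle(im,tuple(int(round(i)) for i in u),1,(255,0,255),-1)
    a.append(cv2.resize(im[y:y+180,x:x+200],None,fx=2 if n=="top" else 2,fy=2)); cv2.imwrite(f"pics/{sys.argv[1]}_{n}.png",cv2.resize(im[y-20:y+160,x:x+200],None,fx=3,fy=3))
cv2.imwrite(f"pics/{sys.argv[1]}.png",np.hstack(a))
E
python3 look.py a3
```

```text
5.6 [ 0.55451244 -0.00306917  0.21545042] [-1.94040133e+00  2.46904022e+00 -5.72276659e-04] [ 1.34786267 -0.04433595  0.20357319] 0.03824396050279399
(np.float64(287.77777777777777), np.float64(166.66666666666666), 27)
```

View pics/a3_scene.png

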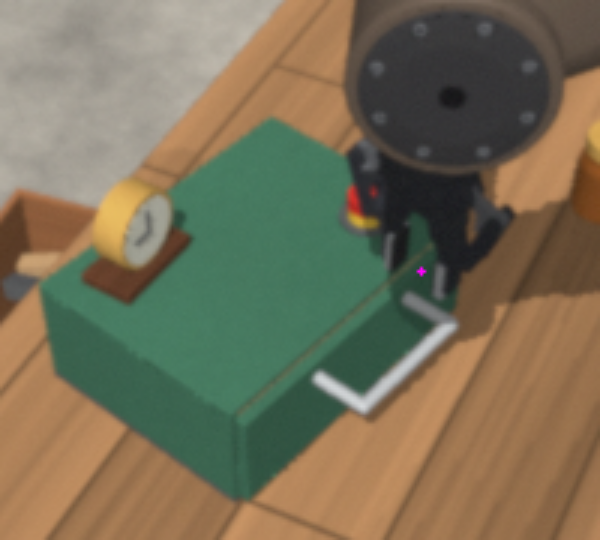

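View pics/a3_top.png

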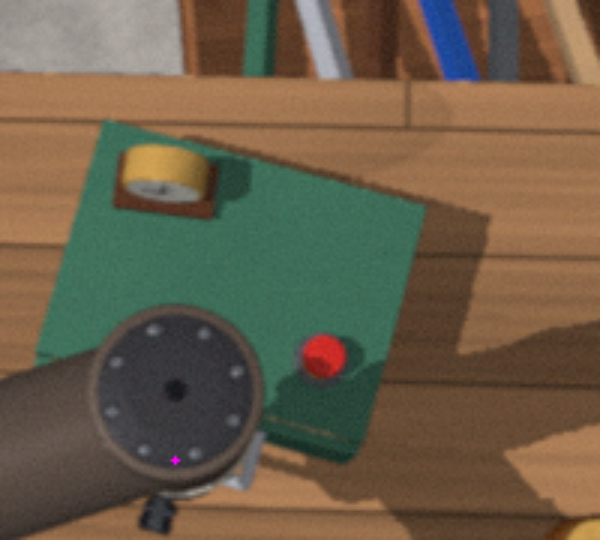

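The scene view shows the yellow band under the red cap at (362,215) in the crop, so the button is up. The gripper is above the handle. I'll go down part of the way and check again.

Call:
move_arm:
  commands:
    - [[0.2,-0.3,-2,0],[0.2,-0.3,-4,0],[0.2,-0.3,-6,0],[0.2,-0.3,-8,0],[0.2,-0.3,-8.5,0],[0.2,-0.3,-8.5,0]]

```text
time: 6.3
ee_pos: [0.5587, -0.0086, 0.1298]
orientation: [1.939, -2.471, 0.001]
force: [-0.2, 0.4, -0.1]
finger_gap: 0.0383
```

```bash
python3 look.py a4
```

```text
6.3 [ 0.55865378 -0.00862196  0.12976296] [ 1.93904439e+00 -2.47116753e+00  1.36678493e-03] [-0.19788147  0.43970587 -0.06393672] 0.0383007931342815
(np.float64(nan), np.float64(nan), 0)h.py:15: RuntimeWarning: Mean of empty slice.
  v,u=np.nonzero(mm);return u.mean(),v.mean(),len(u)
  ret = ret.dtype.type(ret / rcount)
```

View pics/a4_scene.png

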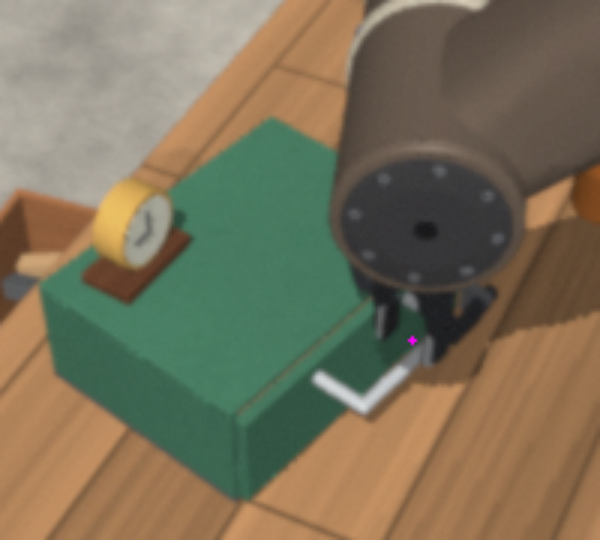

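Call:
move_arm:
  commands:
    - [[0,0,-0.7,0],[0,0,-1.4,0],[0,0,-2.1,0],[0,0,-2.8,0],[0,0,-3.5,0],[0,0,-3.6,0],[0,0,-3.6,0]]

```text
time: 7.1
ee_pos: [0.5593, -0.0082, 0.0948]
orientation: [-1.939, 2.47, -0.003]
force: [0.9, 0.1, -0.3]
finger_gap: 0.0383
```

Contact-free. Now closing on the bar.

Call:
move_arm:
  commands:
    - [[0,0,0,0],[0,0,0,0],[0,0,0,0],[0,0,0,0],[0,0,0,0],[0,0,0,0]]
  fingers: 0
  force: 20

```text
time: 7.7
ee_pos: [0.5576, -0.008, 0.0948]
orientation: [1.939, -2.471, -0.0]
force: [-5.8, 3.9, 4.0]
finger_gap: 0.0111
```

Call:
move_arm:
  commands:
    - [[-0.5,0.12,0,0],[-1.5,0.36,0,0],[-2.4,0.6,0,0],[-3.4,0.84,0,0],[-4.4,1.08,0,0],[-5.3,1.32,0,0],[-6.3,1.56,0,0],[-7.3,1.8,0,0],[-8.2,2.04,0,0],[-9,2.23,0,0]]

```text
time: 8.7
ee_pos: [0.4671, 0.015, 0.0949]
orientation: [-1.939, 2.471, 0.0]
force: [3.9, 6.0, -6.9]
finger_gap: 0.0111
```

Call:
move_arm:
  commands:
    - [[-0.5,0.12,0,0],[-0.6,0.15,0,0],[-0.6,0.15,0,0]]

```text
time: 9.0
ee_pos: [0.4604, 0.0167, 0.0948]
orientation: [-1.94, 2.471, 0.001]
force: [-0.1, 4.6, -4.4]
finger_gap: 0.0109
```

Moved about 10 cm. Now I'll open to 45% (clear of the face and gap), go straight up and retreat.

Call:
move_arm:
  commands:
    - [[0,0,0,0],[0,0,0,0],[0,0,0,0],[0,0,0,0],[0,0,0,0],[0,0,0,0]]
  fingers: 45

```text
time: 9.6
ee_pos: [0.4604, 0.0166, 0.0949]
orientation: [-1.94, 2.471, 0.001]
force: [-0.7, 0.0, -0.5]
finger_gap: 0.0382
```

Call:
move_arm:
  commands:
    - [[0,0,0.5,0],[0,0,1.5,0],[0,0,3,0],[0,0,5,0],[0,0,8,0],[0,0,11,0],[0,0,14,0],[0,0,15,0]]

```text
time: 10.4
ee_pos: [0.4617, 0.0168, 0.249]
orientation: [-1.937, 2.466, -0.002]
force: [-0.1, 0.5, -0.1]
finger_gap: 0.0385
```

Call:
move_arm:
  commands:
    - [[0,4,0,0],[0,8,0,0],[0,12,0,0],[0,16,0,0],[0,20,0,0],[-2,24,0,0],[-4,27,0,0],[-6,30,0,0],[-8,32,0,0],[-8,32,0,0]]

```text
time: 11.4
ee_pos: [0.3799, 0.3387, 0.2493]
orientation: [-1.941, 2.464, -0.002]
force: [-0.0, -0.8, -0.1]
finger_gap: 0.0381
```

```bash
python3 look.py a5
python3 - <<'E'
from cell import eyes
from h import *
from cell import finder
for n in("scene","top"):
    p=eyes.get_image(n);cv2.imwrite(f"pics/f_{n}.png",p["color"])
    for t in("mug","jar","clock","drawer_handle"): print(n,t,[(d["rect"],round(d["score"],2)) for d in finder.find_in(t,p)[:1]])
E
```

```text
11.4 [0.37992235 0.33871997 0.24928171] [-1.94059410e+00  2.46358595e+00 -1.76543753e-03] [-0.01634042 -0.80098541 -0.09913255] 0.038114091509088184
(np.float64(292.0924369747899), np.float64(166.10084033613447), 119)
scene mug [([211.1, 362.3, 40.4, 56.3], 0.8)]
scene jar [([283.9, 159.1, 13.8, 18.1], 0.3)]
scene clock [([196.9, 159.2, 34.2, 41.9], 0.7)]
scene drawer_handle [([248.7, 181.2, 69.7, 108.8], 0.71)]
top mug [([110.0, 229.7, 37.8, 27.1], 0.97)]
top jar [([411.0, 253.0, 29.8, 23.8], 0.55)]
top clock [([269.7, 126.4, 29.2, 29.3], 0.95)]
top drawer_handle [([232.6, 198.5, 113.1, 76.7], 0.6)]
```

View pics/a5.png

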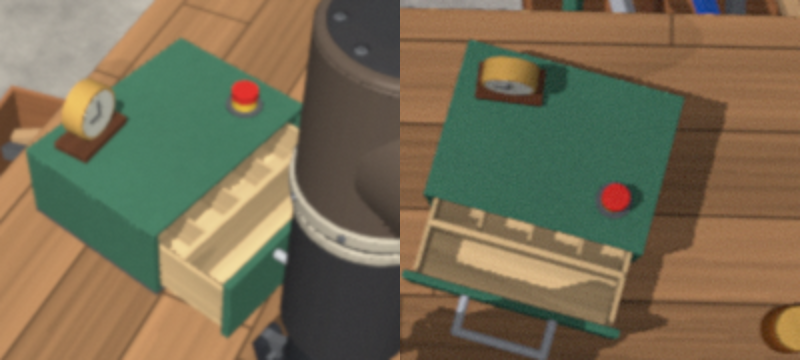

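View pics/f_top.png

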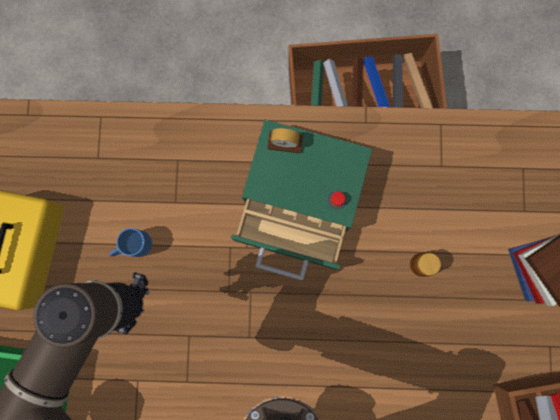

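View pics/f_scene.png

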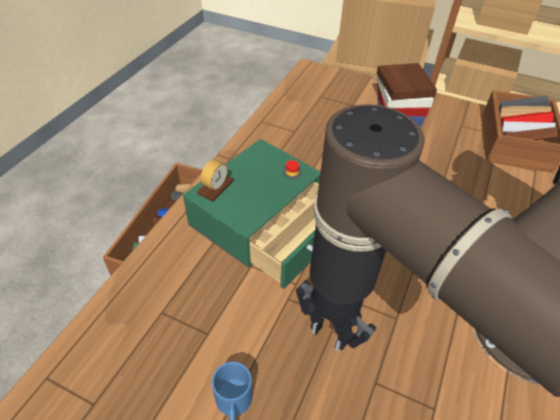

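Run:
```python
from cell import ticket
print(ticket.close_job())
```

```text
the job is handed in; nothing more can be done
None
```

I unlocked the drawer, pulled it about 10 cm out by its handle and handed the job in at about 12 s of robot time.

- **Lock button:** I pressed it once, to about 7–8 mm below the locked position, with a peak reading of about 4 N. The scene pictures show the yellow band under the red cap, both right after the press and again at the end, so it is up and unlocked.
- **Drawer:** I gripped the bar (finger gap 11 mm) and the tool moved 10.0 cm with it. I released it with no load on the wrist. The last top picture shows the drawer open and the gripper well clear. I took the 10 cm from the tool's motion and did not measure it separately in the pictures.
- **Mug, jar and clock:** in the top picture they are where they were at the start, within a few pixels. In the last scene picture the arm hid the jar, and the finder's low-scoring jar report there was really the button, so the jar is confirmed from the top view only.
- **Disagreements:** the two cameras differed by up to 9 mm in y on the button and about 6 mm on the handle. The handle also stood about 1 cm further out than my till model gave. I went by values between the two views and measured the handle directly.

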